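# Load the wagon from the tipping skip, then index the traverser and hold its pin

## Robot

A 6-joint arm with a two-finger parallel gripper is mounted at the origin on a cart in front of the work surface, level with it; the furniture and walls round the work are solid. World frame = base frame: x ahead of the robot, y to its left, z up, the work surface at z = 0. Lengths are in m, angles in rad, forces in N, time in s.
With the tool pointing down it reaches from about 0.275 to 0.775 m from the base axis. Payload 14.6 kg.
Tool frame: the origin (TCP) lies midway between the tips of the shut fingers; the grasp point (between the pads) lies 19 mm behind it; z points along the fingers, y is the line along which they close (so a half turn about z gives the same grasp; the last joint's range is limited). The gripper opens to 85 mm and grips with 20 to 120 N. Pads are 22 mm wide; open, the fingers measure 114 mm over their backs; the gripper's body (76 mm by 85 mm) begins 54 mm behind the grasp point. The pads swing forward as they close: fully open they stand 13 mm farther back than shut.
Start: joints at [1.105, 0.263, -0.048, 1.259, 0, 1.415], TCP at [0.161, 0.5, 0.231] pointing down, gripper open.
Joint ranges: [-2.65, 2.65], [-0.89, 1.7], [-1.18, 1.37], [-2.13, 2.11], [-1.35, 1.29], [-3.14, 3.14]. Speed limits (rad/s): [1.89, 1.89, 2.57, 2.79, 3.14, 3.14].

## Interface

Orientations are given as a rotation vector (axis times angle).
In Python, from bench import bot gives the robot as it stands. The module is installed in compiled form; this text tells all that it offers. Calls block until the motion is done:
- bot.reach(position, orientation): joint-space move of the TCP to a pose.
- bot.move_linear(position, speed=0.15, rot=None, until_force=None): straight line of the TCP; rot=None keeps the orientation; speed is the mean speed in m/s. With until_force (N) it stops when the force on the tool has changed by that much, and returns True; else False.
- bot.movej(angles): joint-space move.
- bot.command_gripper(opening): finger opening in m; the grip force is fixed at half the most; returns when the fingers have stopped.
- bot.dwell(seconds).
- bot.solve_ik(position, orientation): joint angles nearest the present ones, or None.
- bot.read_state(): the state.
- bot.get_image(name): name is "scene" or "top"; returns a dict with "pixels" (420x560x3 uint8, red, green, blue), "fx", "fy", "cx", "cy" (pixels), "dist_coeffs" ([k1, k2, p1, p2, k3] as OpenCV has them; the pictures are not rectified), "R" (3x3) and "t" (3): a world point X has camera coordinates R X + t. Camera axes: x right, y down, z forward; pixel columns grow to the right and rows downward; lengths in m; the calibration is good to about 2 mm. A picture is of the moment at which its call begins. There is no depth.
A pose or a line that the arm cannot do raises bot.Unreachable and nothing moves.
- bot.sign_off(): hands the job in; it is judged then, once.
The state is a dict: "time_s": time; "joint_positions": joint angles; "qvel": joint speeds; "joint_torque": joint torques, N m; "ee_pos": TCP position; "eef_rot": TCP orientation; "force": force on the tool from outside, world axes, zero at the start; "ft_torque": the same for the moment, N m; "finger_gap": finger opening in m; "grip_force": force on a finger pad.
Only numpy, scipy, OpenCV 4.12 (cv2) and the standard library are available. Lean on these libraries where they do the work, as an engineer would, in place of code of your own. Each camera call takes 0.05 s, during which the arm holds its last target. There are 200 camera calls.

## Task

Load the open wagon on the small traverser: lift the skip's bar until all three steel coils have tipped down the chute into the wagon, then lower the skip until it stands upright again. Next pull up the locking plunger's black knob, slide the deck with its wagon away from the skip to the next hole of the index bar, where its rails meet the first stub track, and let the pin right down into that hole. Finish still gripping the knob with the pin fully home, so the wagon can be driven off; leave the other things on the table alone.

Things in the scene. Friction and masses are not known exactly. Their poses are not given: they have to be found in the camera images.
- traverser: Fixed traverser unit: plywood base 225 x 302 mm on feet, top 18 mm above the table. Origin on the table under the wagon's loading place; z up; +x from the wagon to the skip (away from the robot), +y from the wagon to the plunger. Yaw -0.15 to 0.3 rad. Chute over the wagon: grey sheet x -19..34, y +-58, z 83..116 mm. Stub tracks at x -45 and -90, y -150..-98; index bar at y 125, top z 27.
- skip (a joint): Hinge of the grey sheet skip (trough 98 mm long, 40 deep) behind the chute: 0 = upright on its stand, grows to 1.9 rad as its bar is lifted up and over towards the wagon. The coils slide out between about 1.1 and 1.6 rad (tip to 1.7 to be sure, at under 1 rad/s so that they land side by side). Contents and skip weigh about 0.25 kg; let go, it drops back upright.
- skip_bar (a point): Middle of the skip's round steel bar (9 mm thick, 88 mm long, along the traverser's y, on two arms 76 mm apart), the place to grip, from above. 38 mm free between bar and trough. It swings on a 112 mm radius about skip_hinge; upright it stands at x 130, y 0, z 98 mm of the traverser's frame. The round bar turns between the fingers.
- skip_hinge (a point): Middle of the skip's hinge axis under its lip: at x 18, y 0, z 90 mm in the traverser's frame; the axis lies along the traverser's y.
- deck (a joint): Slide of the deck along the traverser's -x (away from the skip), in m: 0 = loading place with the pin in the first hole; the next hole is at 0.045, the last at 0.090. Moves with 1 to 2 N once the pin is out; plunger, bracket and wagon ride on it.
- deck_road (a point): Middle of the deck's track on the rail heads, 35 mm above the table; at x 0, y 0 of the traverser's frame when the deck value is 0. Axes as the traverser's.
- plunger (a joint): Lift of the spring-loaded locking pin (7 mm, round tip, in 9 mm holes), in m: 0 = home, 8 mm deep in the index bar; free of the bar above 0.008; stop at 0.014. The spring pushes it down with 5 N at home, 8 N at the stop. Let down off a hole, it rests on the bar at 0.007 to 0.008.
- knob: Round black knob on top of the plunger, 21 mm across, 19 mm tall, axis upright. Its origin lies on the axis at the top of the deck's bracket, 35 mm above the table when home; the knob spans 15.5 to 34.5 mm above the origin, with a 12 mm barrel under it.
- knob_grip (a point): Middle of the black knob, the place to grip, from above: at x 0, y 125, z 60 mm of the traverser's frame at the start. It rises with the pin and moves with the deck. The bracket below is 25 mm lower.
- wagon: Loose open brown goods wagon on the deck's track, 42 x 140 x 42 mm, long along its y (parallel to the traverser's y), 0.2 kg. Origin mid-wagon on the rail heads. Inside 35 x 121 mm, floor 14 mm and rim 42 mm above the origin. Flanges between the rails keep it on the deck's track.
- coil_1_0_mid (a point): Middle of a loose wrapped steel coil, 22 mm across and 25 mm long, 35 g; at first lying in the skip.
- coil_1_1_mid (a point): Middle of a loose wrapped steel coil, 18 mm across and 20 mm long, 35 g; at first lying in the skip.
- coil_1_2_mid (a point): Middle of a loose wrapped steel coil, 20 mm across and 23 mm long, 35 g; at first lying in the skip.
- spare_coil: Bystander: a fourth coil, 19 mm across, 24 mm long, lying on the base board by the stub tracks. Origin: middle of its underside. Stays where it is.
- paint_tin: Bystander: small paint tin, 33 mm across, 28 mm tall, on the base board's far right corner. Origin: middle of its underside.
- glue_bottle: Bystander: glue bottle, 33 mm across, 84 mm tall, on the table left of the traverser. Origin: middle of its underside.
- track_rubber: Bystander: brown cleaning block, 24 x 60 x 18 mm, on the table to the right. Origin: middle of its underside.

How it is judged:
By the outcome, as a careful person would: the job done as asked, in the order asked, and still so for the second after the job is handed in, while the arm keeps its last pose, push and grip.
It also fails if it takes over 51 s, if anything falls off the work surface, if the arm or the gripper's body presses on something with over 40 N, if the wrist force passes 120 N, or if a joint passes its speed limit or range.

## Working session

There is one attempt and no reset: what is moved stays moved. The work goes in short steps, each a Python script; the robot and the scene stay as the last script left them, time stands still between calls to the robot, and variables do not carry over. Pictures are saved under pics/ and viewed, at most 10 in all, crops included, and the job is handed in when it is done.

```bash
mkdir -p pics; ls; python3 - <<'E'
from bench import bot
import cv2,numpy as np
for n in("scene","top"):
    im=bot.get_image(n); cv2.imwrite(f"pics/{n}0.png",im["pixels"][:,:,::-1])
    print(n,{k:(np.round(v,4).tolist()) for k,v in im.items() if k!="pixels"})
print(bot.read_state())
E
```

```text
pics
scene {'fx': 443.6422, 'fy': 443.6422, 'cx': 283.7855, 'cy': 205.2426, 'dist_coeffs': [-0.1206, 0.0, 0.0, 0.0, 0.0], 'R': [[0.2894, 0.9571, -0.0096], [0.7637, -0.237, -0.6004], [-0.577, 0.1665, -0.7996]], 't': [-0.229, -0.3274, 1.6916]}
top {'fx': 391.9078, 'fy': 391.9078, 'cx': 273.0384, 'cy': 208.2157, 'dist_coeffs': [0.0058, 0.0, 0.0, 0.0, 0.0], 'R': [[-0.0257, -0.9994, 0.0234], [-0.9972, 0.024, -0.0703], [0.0697, -0.0251, -0.9973]], 't': [0.0626, 0.5125, 1.1734]}
{'time_s': 0.1, 'joint_positions': array([ 1.10470192e+00,  2.63475426e-01, -4.88421291e-02,  1.25935024e+00,
       -2.46650356e-05,  1.41550690e+00]), 'qvel': array([-0.00029191,  0.00040899, -0.0003433 ,  0.00116277,  0.00127414,
       -0.00023776]), 'joint_torque': array([ 4.88651291e-03, -6.38581538e+01,  3.85061216e+01,  9.95374226e-03,
       -4.48581784e-05,  3.73618593e-05]), 'ee_pos': array([0.16046789, 0.49965157, 0.2308845 ]), 'eef_rot': array([-4.86210992e-01, -3.10349403e+00,  1.31509562e-03]), 'force': array([ 0.43137386,  0.18444354, -0.82017951]), 'ft_torque': array([-0.01576509,  0.00648081,  0.03036649]), 'grip_force': 0.0, 'finger_gap': 0.08566419717465551}
```

View pics/scene0.png

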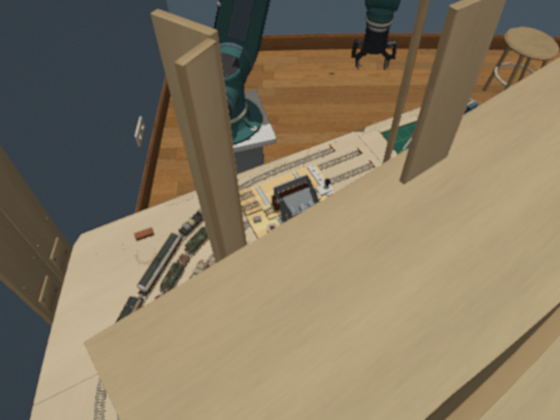

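View pics/top0.png

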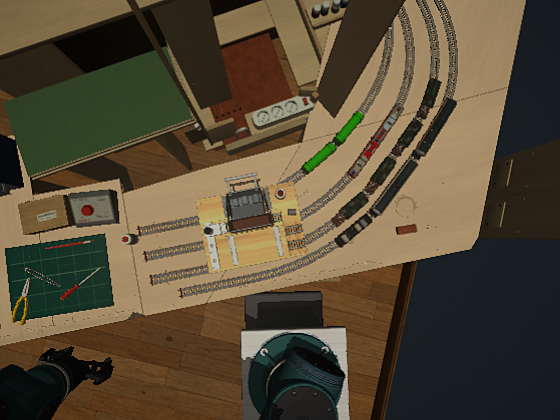

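The top view shows the traverser at about (250,225), with the skip bar at its upper edge near (242,180) and the knob near (208,231). In the scene view it is at about (295,195), partly hidden by a shelf. I'll enlarge both.

```bash
python3 - <<'E'
import cv2,numpy as np
a=cv2.imread("pics/top0.png")[165:285,185:315]; b=cv2.imread("pics/scene0.png")[155:245,235:355]
cv2.imwrite("pics/c1.png",cv2.resize(a,None,fx=5,fy=5,interpolation=cv2.INTER_CUBIC))
cv2.imwrite("pics/c2.png",cv2.resize(b,None,fx=6,fy=6,interpolation=cv2.INTER_CUBIC))
E
```

```text
(no output)
```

View pics/c1.png

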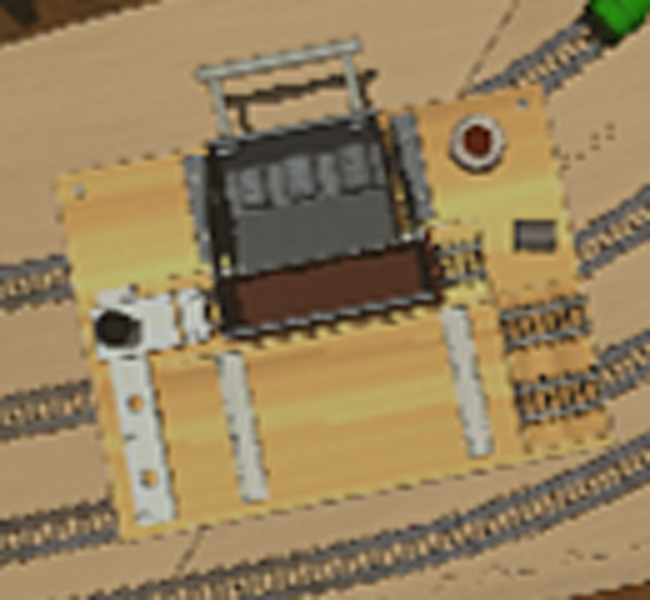

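View pics/c2.png

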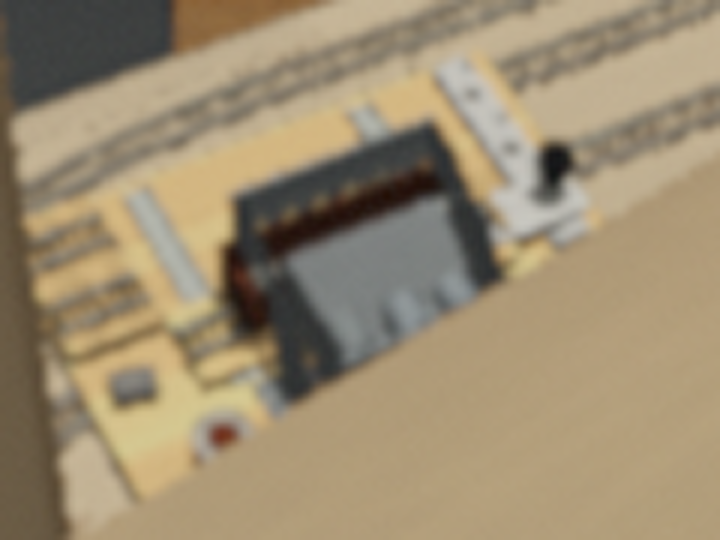

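The crops show the following:
- **Top view:** base corners at crop (57,178), (543,85), (610,440), (122,540). Bar from (200,73) to (360,45). Knob near (117,327), bar holes at (135,402) and (148,478).
- **Scene view:** knob at crop (555,160), holes near (513,148) and (472,93). The skip bar is hidden by the shelf.

Next I'll work out the geometry.

```bash
cat > h.py <<'E'
import cv2,numpy as np
from bench import bot
def ray(im,uv):
    K=np.array([[im["fx"],0,im["cx"]],[0,im["fy"],im["cy"]],[0,0,1]])
    p=cv2.undistortPoints(np.array(uv,float).reshape(-1,1,2),K,np.array(im["dist_coeffs"],float))[:,0]
    R=np.array(im["R"]);d=np.c_[p,np.ones(len(p))]@R
    return -R.T@np.array(im["t"]),d
def plane(im,uv,z):
    c,d=ray(im,uv); return c+d*((z-c[2])/d[:,2:])
def tri(i1,u1,i2,u2):
    c1,d1=ray(i1,u1);c2,d2=ray(i2,u2);a,b=d1[0],d2[0]
    s=np.linalg.lstsq(np.c_[a,-b],c2-c1,rcond=None)[0]
    p,q=c1+a*s[0],c2+b*s[1]
    return (p+q)/2,np.linalg.norm(p-q)
def blob(im,win,f):
    x0,y0,x1,y1=win;p=im["pixels"][y0:y1,x0:x1].astype(int);m=f(p)
    ys,xs=np.nonzero(m);return np.array([xs.mean()+x0,ys.mean()+y0]),len(xs),(xs.min()+x0,xs.max()+x0,ys.min()+y0,ys.max()+y0)
E
cat > m.py <<'E'
from h import *
np.set_printoptions(precision=4,suppress=True)
T=bot.get_image("top");S=bot.get_image("scene")
dark=lambda p:p.max(2)<70
kt=blob(T,(202,225,215,237),dark);ks=blob(S,(323,176,333,187),dark);print(kt,ks)
print("knob",tri(T,kt[0],S,ks[0]),plane(T,kt[0],.0695)[0])
c=lambda a:np.array(a)/5+np.array([185,165])-.4
s=lambda a:np.array(a)/6+np.array([235,155])-.42
# base
hsv=cv2.cvtColor(T["pixels"],cv2.COLOR_RGB2HSV)
C=plane(T,c([[57,178],[543,85],[610,440],[122,540]]),.018);print("corners",C)
print("sides",[np.linalg.norm(C[i]-C[i-1]) for i in range(4)])
H=plane(T,c([[135,402],[148,478]]),.027);print("holes",H)
for a,b in(([135,402],[513,148]),([148,478],[472,93])):print("hole tri",tri(T,c([a]),S,s([b])))
B=plane(T,c([[200,73],[360,45]]),.098);print("bar",B,B.mean(0),np.linalg.norm(B[0]-B[1]))
ey=C[0]-C[1]+C[3]-C[2];ex=C[0]-C[3]+C[1]-C[2]
y1=np.arctan2(-ey[0],ey[1]);y2=np.arctan2(ex[1],ex[0]);hb=B[0]-B[1];hh=H[0]-H[1]
print("yaws",y1,y2,np.arctan2(-hb[0],hb[1]),np.arctan2(hh[1],hh[0]))
E
python3 m.py
```

```text
(array([207.5116, 230.2093]), 43, (np.int64(204), np.int64(211), np.int64(227), np.int64(233))) (array([327.    , 181.8636]), 22, (np.int64(325), np.int64(329), np.int64(179), np.int64(185)))
knob (array([0.4522, 0.2457, 0.0577]), np.float64(0.0050046283430694215)) [0.4513 0.2416 0.0695]
corners [[ 0.5438  0.2824  0.018 ]
 [ 0.5939 -0.0138  0.018 ]
 [ 0.3772 -0.048   0.018 ]
 [ 0.3256  0.2463  0.018 ]]
sides [np.float64(0.22116616747924056), np.float64(0.300386147699226), np.float64(0.21934978454752738), np.float64(0.2987242088072257)]
holes [[0.4077 0.2361 0.027 ]
 [0.3625 0.2291 0.027 ]]
hole tri (array([0.4084, 0.2394, 0.0235]), np.float64(0.005708334787413214))
hole tri (array([0.3628, 0.2318, 0.023 ]), np.float64(0.004471251372983668))
bar [[0.5941 0.1872 0.098 ]
 [0.6082 0.0961 0.098 ]] [0.6012 0.1417 0.098 ] 0.09216721299842691
yaws 0.17054892285689469 0.16020191507099688 0.1529471992220181 0.15464177994878184
```

The origin comes out consistent from the knob, bar and holes: about (0.4727, 0.1208), yaw 0.16. I'll grip the bar and lift it slightly.

```bash
cat >> h.py <<'E'
from scipy.spatial.transform import Rotation as Ro
YAW=.16;O=np.array([.4727,.1208,0]);RT=Ro.from_euler('z',YAW).as_matrix()
W=lambda x,y,z:O+RT@np.array([x,y,z])
def ori(s=1):
    y=s*RT[:,0];z=np.array([0,0,-1.]);return Ro.from_matrix(np.c_[np.cross(y,z),y,z]).as_rotvec()
def arc(th,dz=-.015,off=(0,0)):
    r=np.hypot(.112,.008);a=np.arctan2(.008,.112)+th
    return W(.018+r*np.cos(a)+off[0],0,.09+r*np.sin(a)+off[1]+dz)
def swing(a,b,speed=.05,off=(0,0),n=.1):
    for th in np.linspace(a,b,int(np.ceil(abs(b-a)/n))+1)[1:]:
        bot.move_linear(arc(th,off=off),speed=speed);st=bot.read_state()
        print(round(th,2),np.round(RT.T@st["force"],1),np.round((RT.T@(st["ee_pos"]-arc(th,off=off)))*1e3,1),round(st["finger_gap"],4),round(st["time_s"],1))
E
python3 - <<'E'
from h import *
for s in(1,-1):
    print(s,[bot.solve_ik(p,ori(s)) for p in(arc(0)+[0,0,.13],W(0,.125,.05))])
js=[np.array(bot.solve_ik(arc(0)+[0,0,.13],ori(s))) for s in(1,-1)]
s=1 if abs(js[0][5])<abs(js[1][5]) else -1
bot.reach(arc(0)+[0,0,.13],ori(s));bot.command_gripper(.032)
print(bot.move_linear(arc(0),speed=.08,until_force=8))
f0=bot.read_state();print(s,f0["ee_pos"]-arc(0),f0["force"])
T=bot.get_image("top")["pixels"];S=bot.get_image("scene")["pixels"]
cv2.imwrite("pics/g.png",cv2.resize(np.hstack([T[140:290,180:320],S[140:290,220:360]]),None,fx=2.8,fy=2.8,interpolation=cv2.INTER_CUBIC)[:,:,::-1])
E
```

```text
1 [array([0.09934748, 0.42992025, 0.15820172, 1.2990778 , 0.        ,
       1.51014381]), array([ 0.33611507,  0.37213102, -0.41640593,  0.78225938,  0.        ,
        1.7469114 ])]
-1 [array([ 0.09934748,  0.42992025,  0.15820172,  1.2990778 ,  0.        ,
       -1.63144885]), array([ 0.33611507,  0.37213102, -0.41640593,  0.78225938,  0.        ,
       -1.39468126])]
False
1 [2.33955896e-04 2.37457418e-05 3.60751692e-04] [-0.6598268   0.03627203  0.63109589]
```

View pics/g.png

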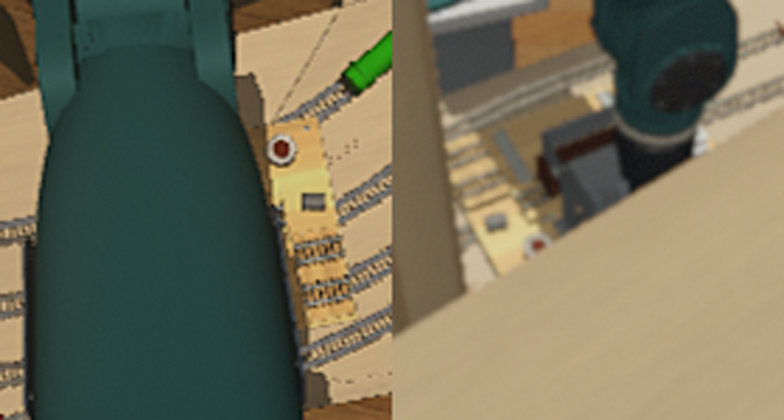

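The arm now hides the skip in both views, but there was no contact on the way down. I'll close on the bar: a gap near 9 mm means it is gripped. Then I'll lift a little.

```bash
python3 - <<'E'
from h import *
bot.command_gripper(0.0)
s=bot.read_state();print(s["finger_gap"],s["grip_force"],RT.T@s["force"],s["ft_torque"])
if .007<s["finger_gap"]<.012: swing(0,.5)
E
```

```text
0.006612868109842844 58.47797334194183 [ 6.64247122  1.01797368 -0.36155212] [ 0.28155788 -1.1394199   0.08339532]
```

```bash
python3 - <<'E'
from h import *
swing(0,.5);s=bot.read_state();print(s["grip_force"],s["ft_torque"])
E
```

```text
0.1 [ 8.4  1.1 -1.2] [ 1.5 -0.1  0.6] 0.0068 5.4
0.2 [9.  0.2 0. ] [ 1.5 -0.1  0.6] 0.0067 5.8
0.3 [8.9 0.9 2.2] [ 1.7 -0.1  0.8] 0.0066 6.2
0.4 [ 8.6 -0.5  2.8] [ 1.9 -0.1  1. ] 0.0062 6.5
0.5 [10.8  0.2  2.4] [ 2.1 -0.1  1.1] 0.0069 6.9
58.86552572250366 [ 0.28067852 -2.1860451   0.0552802 ]
```

The bar seems to sit about 2 mm further out and 1 mm higher than my model. I'll apply that offset and check with a picture.

```bash
python3 - <<'E'
from h import *
o=(.002,.001)
bot.move_linear(arc(.5,off=o),speed=.02);s=bot.read_state();print(RT.T@s["force"],RT.T@(s["ee_pos"]-arc(.5,off=o)))
swing(.5,.9,off=o)
S=bot.get_image("scene")["pixels"]
cv2.imwrite("pics/l.png",cv2.resize(S[120:270,220:360],None,fx=4,fy=4,interpolation=cv2.INTER_CUBIC)[:,:,::-1])
E
```

```text
[ 4.16762924 -2.09940598 -2.15788063] [ 0.00024486 -0.0001326  -0.00015838]
0.6 [ 5.8 -2.5  1. ] [ 0.4 -0.1  0.2] 0.0062 7.5
0.7 [ 6.5 -3.2  3.4] [ 0.9 -0.2  0.4] 0.0065 7.9
0.8 [ 7.3 -2.2  5.3] [ 1.3 -0.3  0.7] 0.0066 8.3
0.9 [ 7.8 -3.4  9.5] [ 1.6 -0.3  1.1] 0.0066 8.7
```

View pics/l.png

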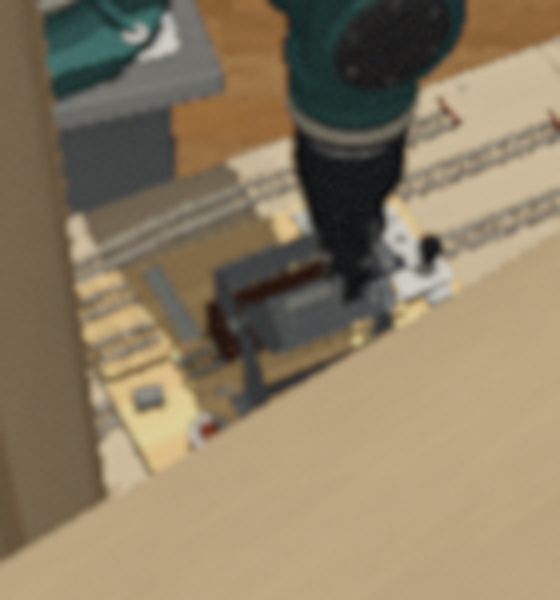

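The skip is rising with the bar in the fingers, tilted in the scene at about (320,310) of the crop. I'll continue to 1.72 rad, correcting only the radial component at each step.

```bash
cat >> h.py <<'E'
def swing2(a,b,off,speed=.05,n=.1,tail=None):
    off=np.array(off,float)
    for th in np.linspace(a,b,int(np.ceil(abs(b-a)/n))+1)[1:]:
        bot.move_linear(arc(th,off=off),speed=speed);st=bot.read_state()
        d=(RT.T@(st["ee_pos"]-arc(th,off=off)))[[0,2]]
        al=np.arctan2(.008,.112)+th;u=np.array([np.cos(al),np.sin(al)])
        f=RT.T@st["force"];print(round(th,2),np.round(f,1),np.round(d*1e3,1),np.round(off*1e3,1),round(st["finger_gap"],4),round(st["time_s"],1))
        off+=.9*u*(d@u)
        if np.linalg.norm(f)>40: print("STOP");break
    return off
E
python3 - <<'E'
from h import *
o=swing2(.9,1.72,(.0031,.0020));print(o);bot.dwell(.5)
S=bot.get_image("scene")["pixels"]
cv2.imwrite("pics/u.png",cv2.resize(S[120:270,220:360],None,fx=4,fy=4,interpolation=cv2.INTER_CUBIC)[:,:,::-1])
E
```

```text
0.99 [ 5.6 -3.6  4.5] [0.8 0.4] [3.1 2. ] 0.0066 9.1
1.08 [ 5.1 -4.6  4.4] [0.7 0.4] [3.4 2.6] 0.0067 9.4
1.17 [ 4.5 -6.1  6.2] [0.7 0.5] [3.7 3.1] 0.0064 9.8
1.26 [ 3.6 -5.6  8.8] [0.6 0.6] [3.9 3.7] 0.0059 10.1
1.36 [ 3.  -6.7 11.9] [0.5 0.7] [4.  4.4] 0.0064 10.5
1.45 [ 2.9 -6.8  6.2] [0.4 0.3] [4.1 5. ] 0.0065 10.8
1.54 [ 0.6 -6.7  1.6] [-0.3 -0.3] [4.1 5.4] 0.0063 11.2
1.63 [-0.7 -3.8 12.7] [0.1 0.6] [4.1 5.2] 0.0064 11.6
1.72 [-1.2 -1.3  2.9] [-0.5 -0.2] [4.1 5.7] 0.0065 11.9
[0.0040947  0.00560449]
```

View pics/u.png

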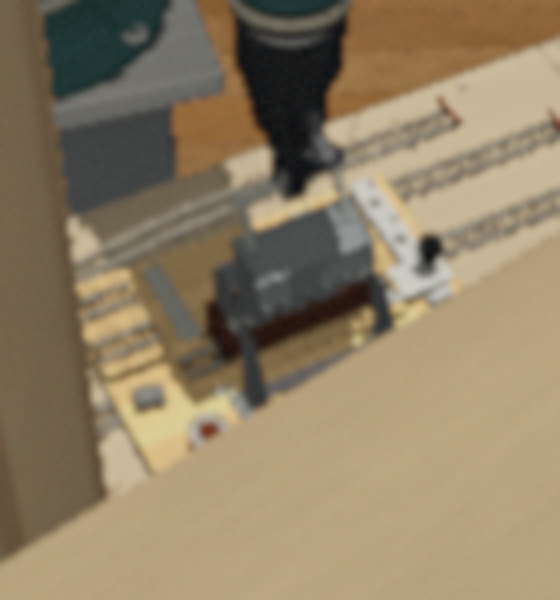

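The skip is tipped over (trough underside at about (310,260)). I'll go slightly further to be sure, pause, then lower it back.

```bash
python3 - <<'E'
from h import *
o=swing2(1.72,1.8,(.0041,.0056));bot.dwell(.4)
o=swing2(1.8,0.1,o,speed=.065,n=.1)
bot.move_linear(arc(0,off=o),speed=.03);bot.move_linear(arc(-.05,off=o),speed=.03,until_force=8);s=bot.read_state()
print(o,RT.T@s["force"],RT.T@(s["ee_pos"]-arc(0)),s["time_s"])
E
```

```text
1.8 [ 0.2 -0.8  3.9] [0.2 0.2] [4.1 5.6] 0.0066 12.8
1.7 [0.4 0.2 1.4] [ 0.2 -0.2] [4.1 5.7] 0.0061 13.5
1.6 [ 0.4 -4.2  4.6] [0.6 0.2] [4.1 5.6] 0.0065 13.9
1.5 [0.7 0.9 4.3] [0.2 0.1] [4.1 5.6] 0.0064 14.2
1.4 [ 0.1 -4.4  4.1] [0.6 0. ] [4.1 5.8] 0.0063 14.5
1.3 [0.7 7.8 4.9] [0.8 0.2] [4.1 5.8] 0.0063 14.8
1.2 [ 3.3 -4.3  5.7] [ 0.8 -0.1] [4.1 6.1] 0.006 15.2
1.1 [2.9 4.3 5. ] [ 0.9 -0.3] [4.2 6.2] 0.0061 15.5
1.0 [3.2 1.8 3.9] [ 1.1 -0.5] [4.2 6.3] 0.0062 15.8
0.9 [ 3.5 -1.4  3.3] [ 1.2 -0.8] [4.2 6.4] 0.0065 16.1
0.8 [4.  5.  2.8] [ 1.1 -1. ] [4.3 6.4] 0.0062 16.5
0.7 [ 3.2 13.7  2.4] [ 1.  -1.2] [4.2 6.4] 0.0057 16.8
0.6 [3.8 5.8 0.4] [ 0.8 -1.3] [4.2 6.3] 0.0062 17.1
0.5 [ 2.  -0.6  1. ] [ 0.7 -1.5] [4.1 6.2] 0.0062 17.4
0.4 [ 1.5  9.3 -0. ] [ 0.4 -1.6] [3.9 6.1] 0.0059 17.8
0.3 [ 1.3 15.6 -1.1] [ 0.2 -1.7] [3.6 6. ] 0.0064 18.1
0.2 [-0.4 16.7 -0.5] [-0.  -1.8] [3.3 5.8] 0.0059 18.4
0.1 [-1.2  8.8 -0.9] [-0.3 -1.9] [2.9 5.7] 0.006 18.7
[0.00231844 0.00562137] [ 0.75110875 -0.27544595 -1.0540638 ] [ 0.00151779 -0.00097379  0.00323709] 19.4667
```

```bash
python3 - <<'E'
from h import *
o=(.0023,0)
print(bot.move_linear(arc(0,off=o)+[0,0,-.004],speed=.02,until_force=6));s=bot.read_state()
print(RT.T@s["force"],RT.T@(s["ee_pos"]-arc(0)))
bot.command_gripper(.03);bot.dwell(.2)
p=bot.read_state()["ee_pos"];bot.move_linear(p+[0,0,.15],speed=.2)
bot.reach(W(-.06,.19,.24),ori())
bot.dwell(.1);T=bot.get_image("top")["pixels"];S=bot.get_image("scene")["pixels"];print(bot.read_state()["time_s"])
cv2.imwrite("pics/d.png",cv2.resize(np.hstack([T[150:290,180:320],S[140:280,220:360]]),None,fx=2.8,fy=2.8,interpolation=cv2.INTER_CUBIC)[:,:,::-1])
E
```

```text
True
[-2.09838262  0.12536082  6.63112559] [ 0.00155582 -0.00098213  0.00273742]
22.3833
```

View pics/d.png

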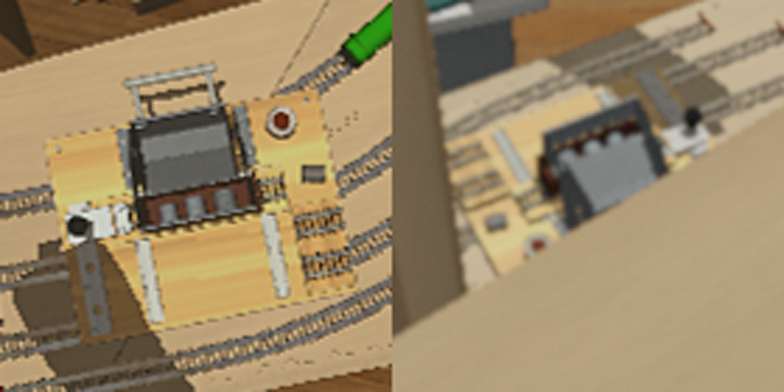

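All three coils lie side by side in the wagon (top at about (165–230,205)), and the skip is upright again. Now the knob.

```bash
python3 - <<'E'
from h import *
np.set_printoptions(precision=4,suppress=True)
def sh(t):
    s=bot.read_state();print(t,RT.T@s["force"],RT.T@(s["ee_pos"]-O),s["finger_gap"],round(s["time_s"],1));return s
bot.command_gripper(.05)
bot.reach(W(.0005,.125,.13),ori())
print(bot.move_linear(W(.0005,.125,.044),speed=.08,until_force=6));sh("down")
bot.command_gripper(0);s=sh("grip")
if .017<s["finger_gap"]<.024:
    p=s["ee_pos"];p[2]-=0
    bot.move_linear(p,speed=.02);sh("relax")
    bot.move_linear(p+[0,0,.0115],speed=.03);s=sh("up")
np.save("p.npy",p)
E
```

```text
False
down [-0.2279 -0.0857  0.0443] [0.0008 0.125  0.0444] 0.05042065974591325 24.6
grip [-0.823  -0.2807  6.0059] [0.0009 0.125  0.0445] 0.018909168549602652 24.9
relax [-0.5158 -0.7275  1.3837] [0.0009 0.1251 0.0446] 0.018602088367435373 25.2
up [-0.8929 -0.2174 -8.2697] [0.0007 0.125  0.0559] 0.018785921268631222 25.7
```

```bash
python3 - <<'E'
from h import *
np.set_printoptions(precision=4,suppress=True)
def sh(t):
    s=bot.read_state();print(t,RT.T@s["force"],RT.T@(s["ee_pos"]-O),s["finger_gap"],round(s["time_s"],1));return s
p=np.load("p.npy");u=p+[0,0,.0115]
bot.move_linear(u+RT@[-.02,0,0],speed=.04);sh("mid")
bot.move_linear(u+RT@[-.045,0,0],speed=.03);sh("at")
print(bot.move_linear(p+RT@[-.045,0,.005],speed=.015));sh("half")
print(bot.move_linear(p+RT@[-.045,0,.0],speed=.015));sh("low")
E
```

```text
mid [-0.9562 -2.1791 -8.0361] [-0.0194  0.1249  0.056 ] 0.019208465373330347 26.4
at [-0.8485 -5.8928 -7.8987] [-0.0447  0.1248  0.0559] 0.0190963551513159 27.4
False
half [-2.361  -6.7034 -7.1232] [-0.0447  0.1248  0.0495] 0.01909461166778967 27.9
False
low [-0.8879 -5.9166 -4.7655] [-0.0443  0.1248  0.0447] 0.019047086542728985 28.4
```

The pin is in the hole, with the spring force close to its home value. I'll press slightly to seat it fully.

```bash
python3 - <<'E'
from h import *
np.set_printoptions(precision=4,suppress=True)
def sh(t):
    s=bot.read_state();print(t,RT.T@s["force"],RT.T@(s["ee_pos"]-O),s["finger_gap"],round(s["time_s"],1));return s
p=np.load("p.npy")
for dz in (.001,.002):
    bot.move_linear(p+RT@[-.0448,-.0003,-dz],speed=.01);s=sh(dz)
    if s["force"][2]>3:break
bot.dwell(.3);sh("end")
T=bot.get_image("top")["pixels"];S=bot.get_image("scene")["pixels"]
cv2.imwrite("pics/e.png",cv2.resize(np.hstack([T[150:290,180:320],S[140:280,220:360]]),None,fx=2.8,fy=2.8,interpolation=cv2.INTER_CUBIC)[:,:,::-1])
E
```

```text
0.001 [-1.6255 -4.3725  8.7312] [-0.0434  0.1248  0.0445] 0.018652321241547642 28.7
end [-2.5513 -4.8338  7.8087] [-0.0434  0.1248  0.0445] 0.018843111063509967 29.0
```

View pics/e.png

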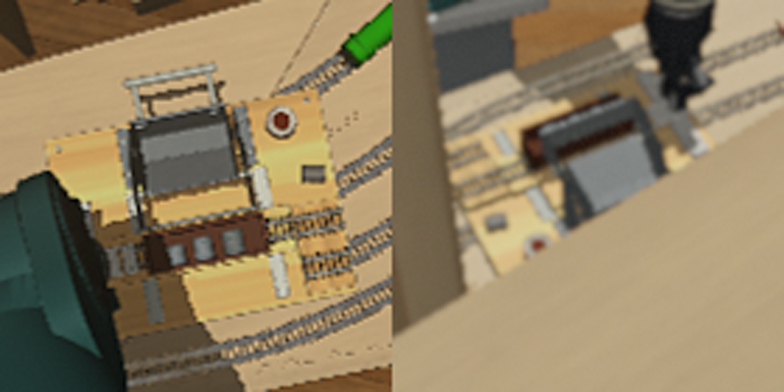

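The deck rails now meet the first stub track (top at about (300,220)). The coils are in the wagon, the knob is at its home height and solidly seated, and the skip is upright.

```bash
python3 -c "
from bench import bot
print(bot.sign_off())"
```

```text
the job is handed in; nothing more can be done
None
```

The job is handed in at about 29 s of the 51 s limit: all three coils are in the wagon, the skip is upright, the deck is at the second hole by the first stub track, and the pin is home with the knob still gripped.

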